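# Bring a slide over the light and stop the iris down to its mark

### The job

Get the slide viewer ready for a picture: push the slide carrier fully home against its stop, so that the slide lies over the light, and push the iris lever round until its pointer stands at the one long mark of the scale. Only push with the fingertips or the outside of the fingers: pinch and lift nothing, leave the things lying about where they are, and end clear of everything.

Things in the scene. Friction and masses are not known exactly. Their poses are not given: they have to be found in the camera images.
- light_base: Slide viewer: grey box 200 mm (x) by 190 mm (y), pale deck 40 mm above the bench; fixed, but elsewhere and turned otherwise in each run. Origin at the centre of its underside; front (-x) faces the robot, +y is its left. Stage over the deck: rails along y at x = -3 and +43 mm from y=-97 to +63 mm (top 61 mm high), block at y=-90 (60 mm in x, top 60 mm), end stop at y=+61 (52 mm in x, top 70 mm).
- optical_axis (a point): Axis of the round iris ring (108 mm across, top 55 mm above the bench), at deck height (40 mm above the bench), at x=+20 mm, y=0 of the base; axes as those of light_base. The scale lies on the deck in front of the ring.
- iris_ring (a joint): Angle of iris ring and lever, rad: 0 = open, lever at the left end of the scale; grows as the lever goes right as the robot sees it (anticlockwise from above); end stop 1.745. Long mark: 1.222. The lever points from the axis along (-cos a, -sin a) in the base's x, y, with a = value - 0.873. Starts between 0.15 and 0.75; stays where it is left; 1 to 2 N at the paddle push it.
- lever_paddle (a point): Centre of the lever's black upright paddle, 84 mm from the optical axis, 63 mm above the bench: 12 mm along the lever, 8 mm thick across it (the way it travels), 28 mm high (49 to 77 mm above the bench). A flat steel arm 8 mm wide, 47 to 50 mm above the bench, joins it to the ring. The point's x axis points along the lever back to the optical axis.
- pointer_tip (a point): Tip of the dark pointer below and beyond the paddle, 97.5 mm from the optical axis, just above the deck; the marks begin 98.5 mm from the axis.
- long_mark (a point): Middle of the one long mark (18 mm long, 2.4 mm wide), on the deck 107 mm from the optical axis. The scale has eleven marks 10 degrees apart, from joint value 0 to 100 degrees; this is the eighth from the left, at 70 degrees; the ten others are 6 mm long.
- slide_carrier (a joint): Travel of the slide carrier, m: 0 = drawn out to the right, 0.070 = fully home against its stop with the slide over the iris; it moves along the base's +y. It starts between 0 and 0.03, stays where it is left, and takes 1 to 2 N to push. The carrier is a flat aluminium frame, 48 by 106 by 3 mm, on the rails, with a glass slide in it.
- carrier_end (a point): Centre of the outer face of the carrier's black end block, 73 mm above the bench, at x=+20 mm of the base: it looks to the base's -y (right) and is pushed towards +y, from y=-132 mm of the base when right out to y=-62 mm at home. The block is 36 mm wide (x), 12 mm thick (y) and 24 mm high (61 to 85 mm above the bench).
- slide_box: Bystander: card box of glass slides, 35x86x29 mm, behind the viewer. Origin at the centre of its underside.
- petri_dish: Bystander: petri dish with lid, 58 mm across, 15 mm high, on the bench to the right of the viewer. Origin at the centre of its underside.
- cassette_white: Bystander: tissue cassette, 41x28x6 mm, at the bench's front edge on the left. Origin at the centre of its underside.
- cassette_blue: Bystander: another tissue cassette, 41x28x6 mm, lying on the viewer's deck at its rear left corner, 40 mm above the bench. Origin at the centre of its underside.
- base_mould: Bystander: steel base mould, 29x39x11 mm, at the bench's front edge on the left, beside the first cassette. Origin at the centre of its underside.
- notebook: Bystander: notebook lying flat, 210x152x14 mm, to the right. Origin at the centre of its underside.
- marker: Bystander: marker pen, 124 mm long, lying on the notebook. Origin at the centre of its underside.
- forceps: Bystander: steel forceps, 125 mm long, lying on the notebook. Origin at the centre of its underside.

How it is judged (in metres and radians):
At the end, for the whole second after the job is handed in: The slide carrier is within 3 mm of its stop, and the iris ring is at rest with its pointer within 0.06 rad (3.4 degrees, about a third of a scale division) of the long mark at 1.222 rad (value of joint slide_carrier above 0.067 m and value of joint iris_ring between 1.162 and 1.282 rad and velocity of joint iris_ring between -0.02 and 0.02 rad/s); the robot touches nothing.
It fails at once if the lever's paddle is pinched between the fingers (both sides pressed at once) (contact force between the fingers and iris_ring_c0 above 1.5 N and contact force between the fingers and iris_ring_c1 above 1.5 N).
It fails at once if the carrier's end block is pinched between the fingers (both sides pressed at once) (contact force between the fingers and slide_carrier_c0 above 1.5 N and contact force between the fingers and slide_carrier_c1 above 1.5 N).
It fails at once if a thing lying about is lifted or shifted by more than 15 mm (distance of any of slide_box, petri_dish, cassette_white, cassette_blue, base_mould, notebook, marker, forceps from where it was at the start of the episode above 0.015 m).
It also fails if it takes over 51 s, if anything falls off the work surface, if the arm or the gripper's body presses on something with over 40 N, if the wrist force passes 120 N, or if a joint passes its speed limit or range.

### The arm

A 6-joint arm with a two-finger parallel gripper is mounted at the origin on a cart in front of the work surface, level with it; the furniture and walls round the work are solid. World frame = base frame: x ahead of the robot, y to its left, z up, the work surface at z = 0. Lengths are in mm, angles in rad, forces in N, time in s.
With the tool pointing down it reaches from about 400 to 925 mm from the base axis. Payload 12.5 kg.
Tool frame: the origin (TCP) lies midway between the tips of the shut fingers; the grasp point (between the pads) lies 19 mm behind it; z points along the fingers, y is the line along which they close (so a half turn about z gives the same grasp; the last joint's range is limited). The gripper opens to 95 mm and grips with 3 to 60 N. Pads are 20 mm wide; open, the fingers measure 119 mm over their backs; the gripper's body (75 mm by 180 mm) begins 59 mm behind the grasp point.
Start: joints at [-1.233, 0.491, 1.559, -0, 1.092, -0.106], TCP at [268.383, -564.462, 214.661] pointing down, gripper open.
Joint ranges: [-3.1, 3.1], [-0.84, 2.19], [0.05, 2.79], [-1.13, 4.28], [0.06, 2.93], [-2.69, 2.69]. Speed limits (rad/s): [2.22, 2.22, 2.79, 3.14, 3.14, 3.14].

### API

Orientations are given as [roll, pitch, yaw] about the fixed x, y, z axes, in that order (R = Rz(yaw) Ry(pitch) Rx(roll)).
In Python, from cell import env gives the robot as it stands.
- The arm moves only by the tool arm_command, never from a script. Its argument "targets" is a list of rows, each a list of 5 numbers: the shift along the tool's x, y, z in mm, then the turn about the tool's z in degrees, then the opening, from 0 (shut) to 1 (fully open). In form: [[tx, ty, tz, roll, fingers], ...]. A call has 1 to 5 rows; each row is the pose to reach, as a shift and turn from the pose commanded when the call began, along the tool's axes at that moment; what a row does not reach only later rows make up. A row lasts 1/10 s, in which the tool goes at most 50 mm and 8.59 degrees, less where a joint would pass 70% of its speed; a pose out of reach is approached as far as the arm can. A call with a gripper value outside its range is refused whole. The fingers move at their own pace and stop on an object; the grip force is fixed at half the most. Time passes only in rows, so rows that repeat a pose let the fingers close. It gives the time, the measured TCP pose, the force, the opening and the grip force at its end, in the units of the state.
- env.state(): the state, without advancing time (a new reading comes with each control period).
- env.read_camera(name): name is "scene" or "top" or "wrist"; returns a dict with "frame" (420x560x3 uint8, red, green, blue), "vertical_fov" (degrees; the focal length in pixels is half the picture's height over the tangent of half this angle, whatever the lens; pixels are square), "cx", "cy" (the principal point, pixels), "k1" (the pictures are not rectified: a ray, as slopes to the right and down, at radius r is drawn at 1 + k1 r^2 times it, then the intrinsics apply), "world_from_camera" (4x4, takes a point from camera to world coordinates); the wrist camera has in their place "hand_eye" (4x4, takes a point from camera to tool coordinates, whose origin is the TCP and whose axes are the flange's). Camera axes: x right, y down, z forward; pixel columns grow to the right and rows downward; lengths in mm; the calibration is good to about 2 mm. A picture is of the moment at which its call begins: read the wrist's pose just before it. There is no depth.
- env.job_done(): hands the job in; it is judged then, once.
The state is a dict: "t": time; "joints": joint angles; "qvel": joint speeds; "tau": joint torques, N m; "eef_pos": TCP position; "tcp_rot": TCP orientation; "ft_force": force on the tool from outside, world axes, zero at the start; "moment": the same for the moment, N m; "opening": opening from 0.0 (shut) to 1.0 (fully open); "grip_force": force on a finger pad.
Only numpy, scipy, OpenCV 4.12 (cv2) and the standard library are available. Lean on these libraries where they do the work, as an engineer would, in place of code of your own. Each camera call takes 0.05 s, during which the arm holds its last target. There are 200 camera calls.

## Working session

There is one attempt and no reset: what is moved stays moved. The work goes in short steps, Python scripts to look and compute and a tool call to move; the robot and the scene stay as the last step left them, time stands still between calls to the robot, and variables do not carry over. Pictures are saved under pics/ and viewed, at most 10 in all, crops included, and the job is handed in when it is done.

Besides the shell and the picture viewer there is one more tool, called after "Emit:" by a JSON object that holds its "name" and its "arguments", one argument or row to a line. arm_command: Moves the arm, as the interface text tells. Its arguments: {"type":"object","properties":{"targets":{"type":"array","items":{"type":"array","items":{"type":"number"}}}},"required":["targets"]}

```bash
ls; mkdir -p pics; cat > h.py <<'E'
import numpy as np, cv2
from cell import env
from scipy.spatial.transform import Rotation as R
def cam(n):
    s=env.state(); c=env.read_camera(n)
    f=c["frame"].shape[0]/2/np.tan(np.radians(c["vertical_fov"])/2)
    if n=="wrist":
        T=np.eye(4);T[:3,:3]=R.from_euler("xyz",s["tcp_rot"]).as_matrix();T[:3,3]=s["eef_pos"]
        T=T@np.array(c["hand_eye"])
    else: T=np.array(c["world_from_camera"])
    return dict(img=c["frame"],f=f,cx=c["cx"],cy=c["cy"],k1=c["k1"],T=T)
def ray(c,u,v):
    xd=np.array([(u-c["cx"])/c["f"],(v-c["cy"])/c["f"]]);x=xd.copy()
    for _ in range(30): x=xd/(1+c["k1"]*(x@x))
    return c["T"][:3,3],c["T"][:3,:3]@np.array([x[0],x[1],1])
def at_z(c,u,v,z):
    o,d=ray(c,u,v); return o+d*(z-o[2])/d[2]
def proj(c,P):
    p=(np.atleast_2d(P)-c["T"][:3,3])@c["T"][:3,:3]; x=p[:,:2]/p[:,2:]
    x=x*(1+c["k1"]*(x**2).sum(1))[:,None]
    return x*c["f"]+[c["cx"],c["cy"]]
def save(c,name,scale=1,crop=None):
    im=c["img"][:,:,::-1]
    if crop: im=im[crop[1]:crop[3],crop[0]:crop[2]]
    cv2.imwrite("pics/"+name,cv2.resize(im,None,fx=scale,fy=scale,interpolation=cv2.INTER_CUBIC))
E
python3 - <<'E'
from h import *
import pickle
s=env.state();print(s)
c=cam("top");save(c,"top1.png",1.42);pickle.dump(c,open("top.pkl","wb"));print(c["T"].round(2),c["f"],c["k1"])
c=cam("scene");save(c,"scene1.png",1.42);pickle.dump(c,open("scene.pkl","wb"));print(c["T"].round(2),c["f"])
E
```

```text
pics
{'t': 0.0, 'joints': array([-1.23257232e+00,  4.91570567e-01,  1.55949775e+00,  8.11379505e-06,
        1.09169823e+00, -1.05599202e-01]), 'qvel': array([-0.00180776,  0.00092283,  0.00149243,  0.00125678,  0.00166728,
       -0.00125394]), 'tau': array([ 2.49144083e-03, -6.12643290e+01, -2.58182037e+01,  6.93109981e-02,
        4.81639069e-02, -1.14990735e-04]), 'eef_pos': array([ 268.30572316, -564.18360006,  214.03828231]), 'tcp_rot': array([-3.14042606e+00, -1.30887157e-04,  4.43819389e-01]), 'ft_force': array([-0.03219915, -0.21223606, -0.13588121]), 'moment': array([-0.07902028, -0.00929527,  0.00857614]), 'grip_force': 0.0, 'opening': 0.9995786523337548}
[[ 0.00000e+00 -1.00000e+00  6.00000e-02  4.46800e+02]
 [-1.00000e+00 -0.00000e+00  1.00000e-02  3.19400e+01]
 [-1.00000e-02 -6.00000e-02 -1.00000e+00  1.33512e+03]
 [ 0.00000e+00  0.00000e+00  0.00000e+00  1.00000e+00]] 440.40210283766334 0.01686593924352632
[[-7.9000e-01 -4.4000e-01  4.3000e-01 -4.3640e+01]
 [-6.2000e-01  5.6000e-01 -5.5000e-01  7.6834e+02]
 [ 0.0000e+00 -7.0000e-01 -7.1000e-01  9.9635e+02]
 [ 0.0000e+00  0.0000e+00  0.0000e+00  1.0000e+00]] 532.5603615235245
```

View pics/top1.png

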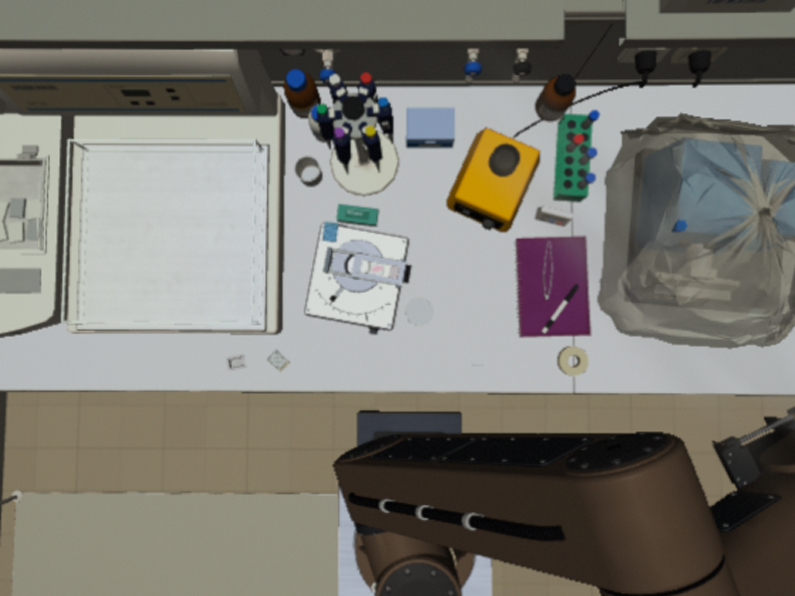

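View pics/scene1.png

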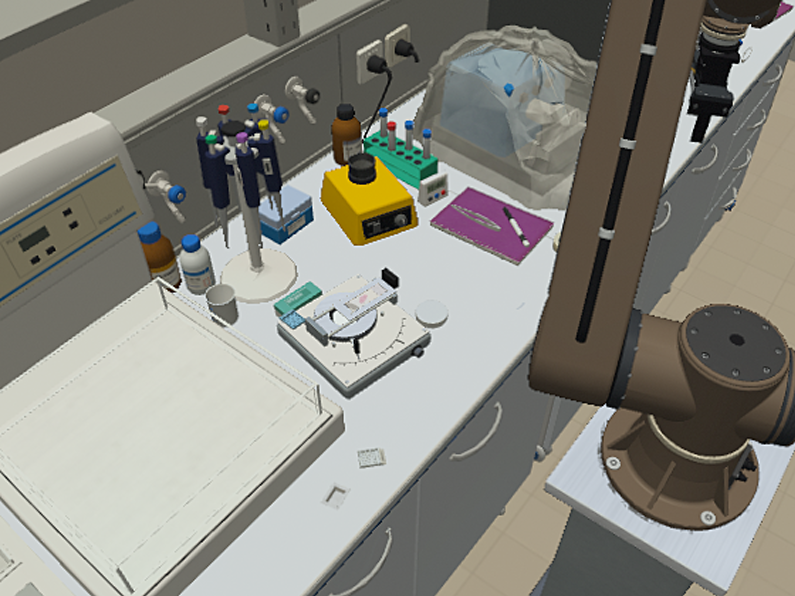

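The top view shows the viewer's deck with corners at (scaled ×1.42) about (323,223), (409,237), (391,329), (305,316). The paddle is near (336,298) and the black end block near (407,272). The petri dish is at (419,311), and the pipette stand is behind.

```bash
python3 - <<'E'
from h import *
import pickle
c=pickle.load(open("top.pkl","rb"));k=1.42
P=np.array([at_z(c,u/k,v/k,40) for u,v in [(323,223),(409,237),(391,329),(305,316)]])
print(P.round(0)); o=P.mean(0); 
M=np.array([[100,95],[100,-95],[-100,-95],[-100,95]])
q=P[:,:2]-o[:2]; yaw=np.arctan2((M[:,0]*q[:,1]-M[:,1]*q[:,0]).sum(),(M*q).sum())
print(o,np.degrees(yaw)); r=np.array([[np.cos(yaw),-np.sin(yaw)],[np.sin(yaw),np.cos(yaw)]])
print("res",(q-M@r.T).round(1))
for n,u,v,z in [("paddle",336,298,70),("end",407,272,80),("petri",419,311,15)]:
    p=at_z(c,u/k,v/k,z); print(n,p.round(0),"base",((p[:2]-o[:2])@r).round(0))
save(c,"top2.png",6,(205,150,300,240))
E
```

```text
[[669. 192.  40.]
 [639.  12.  40.]
 [448.  49.  40.]
 [474. 227.  40.]]
[557.47183305 120.15392757  40.        ] -9.724262327991061
res [[-3.5 -4.8]
 [-0.5  2.6]
 [ 5.   5.5]
 [-0.9 -3.3]]
paddle [510. 160.  70.] base [-53.  32.]
end [563.  17.  80.] base [  22. -101.]
petri [486. -10.  15.] base [ -49. -140.]
```

View pics/top2.png

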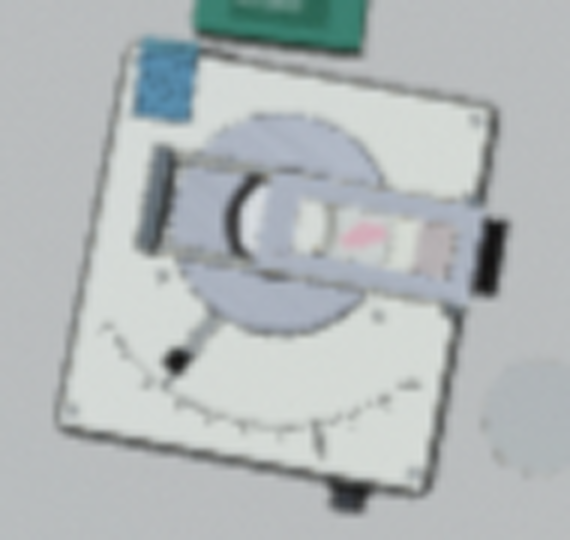

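```bash
cat >> h.py <<'E'
def fit(P):
    M=np.array([[100,95],[100,-95],[-100,-95],[-100,95]]);o=P.mean(0)[:2];q=P[:,:2]-o
    yaw=np.arctan2((M[:,0]*q[:,1]-M[:,1]*q[:,0]).sum(),(M*q).sum())
    r=np.array([[np.cos(yaw),-np.sin(yaw)],[np.sin(yaw),np.cos(yaw)]])
    return o,yaw,r,(q-M@r.T)
def go(p,yaw):
    s=env.state();m=R.from_euler("xyz",s["tcp_rot"]).as_matrix()
    d=m.T@(np.array(p)-s["eef_pos"]); y=np.arctan2(m[1,0],m[0,0])
    return d.round(1),round(np.degrees(y-yaw),1)
E
python3 - <<'E'
from h import *
import pickle
c=pickle.load(open("top.pkl","rb"))
t=lambda u,v,z:at_z(c,205+(u+.5)/6-.5,150+(v+.5)/6-.5,z)
o,yaw,r,res=fit(np.array([t(u,v,40) for u,v in [(130,40),(495,103),(428,492),(60,428)]]))
print(o,np.degrees(yaw),res.round(1))
for n,u,v,z in [("pad",178,360,77),("end",500,258,85),("long",319,440,40),("petri",535,415,15)]:
    p=t(u,v,z);print(n,p.round(0),((p[:2]-o)@r).round(1))
np.savez("base.npz",o=o,yaw=yaw)
print(env.read_camera("wrist")["hand_eye"].round(2))
print(go([*(o+r@[-60,-40]),290],yaw))
E
```

```text
[559.44465625 121.51521568] -9.608796543974229 [[-3.  -2.8]
 [-2.3  3.8]
 [ 3.2  2.7]
 [ 2.1 -3.8]]
pad [511. 166.  77.] [-55.7  36.1]
end [559.  13.  85.] [  17.8 -107. ]
long [473. 101.  40.] [-81.4 -34.8]
petri [487.  -6.  15.] [ -50.4 -137.5]
[[   0.     -0.96   -0.27   76.61]
 [   1.     -0.      0.      1.47]
 [  -0.     -0.27    0.96 -170.04]
 [   0.      0.      0.      1.  ]]
(array([ 485.3, -496.1,  -75.3]), np.float64(35.0))
```

```bash
python3 - <<'E'
from h import *
b=np.load("base.npz");y=float(b["yaw"]);r=R.from_euler("z",y).as_matrix()[:2,:2]
print(go([*(b["o"]+r@[-10,-30]),270],y))
E
```

```text
(array([ 532. , -475.6,  -55.3]), np.float64(35.0))
```

Emit:
{"name": "arm_command", "arguments": {
  "targets": [
    [150, -134, -30, 12, 0],
    [250, -224, -55, 25, 0],
    [350, -313, -55, 35, 0],
    [450, -402, -55, 35, 0],
    [532, -476, -55, 35, 0]
  ]
}}

```text
t: 0.65
eef_pos: [364.1, -335.7, 242.2]
tcp_rot: [3.141, -0.0, -0.173]
ft_force: [1.3, 0.0, -0.1]
opening: 0.64
grip_force: 0.0
```

```bash
python3 - <<'E'
from h import *
b=np.load("base.npz");y=float(b["yaw"]);r=R.from_euler("z",y).as_matrix()[:2,:2]
print(go([*(b["o"]+r@[-10,-30]),270],y))
E
```

```text
(array([ 104.1, -453.9,  -27.8]), np.float64(-0.3))
```

Emit:
{"name": "arm_command", "arguments": {
  "targets": [
    [95, -414, -25, 0, 0],
    [95, -414, -25, 0, 0],
    [95, -414, -25, 0, 0],
    [95, -414, -25, 0, 0],
    [95, -414, -25, 0, 0]
  ]
}}

```text
t: 1.15
eef_pos: [459.6, -104.9, 257.0]
tcp_rot: [3.141, -0.0, -0.167]
ft_force: [0.7, -0.8, 0.4]
opening: 0.214
grip_force: 0.0
```

Emit:
{"name": "arm_command", "arguments": {
  "targets": [
    [45, -200, 0, 0, 0],
    [45, -200, 0, 0, 0],
    [45, -200, 0, 0, 0],
    [45, -200, 0, 0, 0],
    [45, -200, 0, 0, 0]
  ]
}}

```text
t: 1.65
eef_pos: [537.9, 87.1, 256.3]
tcp_rot: [-3.141, 0.0, -0.163]
ft_force: [0.4, -0.5, -1.0]
opening: 0.005
grip_force: 0.0
```

```bash
python3 - <<'E'
from h import *
import pickle
b=np.load("base.npz");y=float(b["yaw"]);r=R.from_euler("z",y).as_matrix()[:2,:2]
print(go([*(b["o"]+r@[-10,-30]),270],y))
c=cam("wrist");save(c,"w1.png",1.42);pickle.dump(c,open("w1.pkl","wb"))
E
```

```text
(array([  5.6,  -7.5, -13.7]), np.float64(0.3))
```

View pics/w1.png

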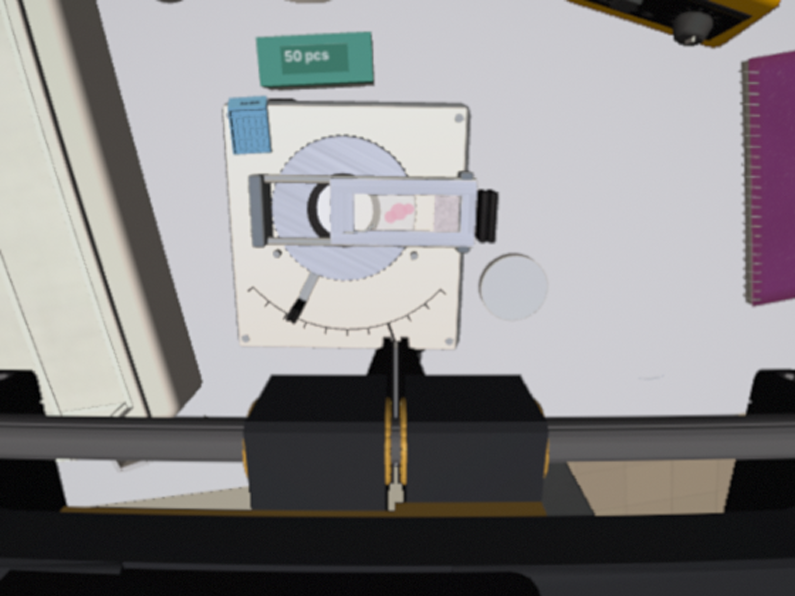

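The wrist picture shows the deck corners at about (223,106), (469,105), (457,348), (238,347). The paddle top is at (299,303) leading to its foot near (293,320), and the end block's right side is at x≈496. The long mark is at (391,331), and the shut fingertips are at (397,340).

```bash
python3 - <<'E'
from h import *
import pickle
c=pickle.load(open("w1.pkl","rb"));k=1.42
t=lambda u,v,z:at_z(c,u/k,v/k,z)
o,yaw,r,res=fit(np.array([t(u,v,40) for u,v in [(223,105),(469,105),(457,348),(238,347)]]))
print(o,np.degrees(yaw),res.round(1))
for n,u,v,z in [("pad",299,302,77),("padfoot",292,319,49),("end",496,215,85),("long",391,331,40),("mark0",251,290,40),("mark100",443,292,40),("ringtop",344,208,55),("petri",514,287,15)]:
    p=t(u,v,z);print(n,p.round(0),((p[:2]-o)@r).round(1))
np.savez("base2.npz",o=o,yaw=yaw)
E
```

```text
[562.17105973 121.10602678] -9.99027401812644 [[-5.8 -3.9]
 [-3.   4. ]
 [ 5.7  3.1]
 [ 3.1 -3.3]]
pad [523. 160.  77.] [-45.3  32. ]
padfoot [503. 176.  49.] [-68.   43.8]
end [564.  12.  85.] [  20.9 -107.2]
long [477. 100.  40.] [-80.5 -35.7]
mark0 [530. 206.  40.] [-46.7  78. ]
mark100 [503.  53.  40.] [-46.6 -77.4]
ringtop [583. 117.  55.] [21.3  0. ]
petri [490.  -9.  15.] [ -48.3 -141. ]
```

```bash
cat >> h.py <<'E'
O=np.array([561.2,121.3]);Y=np.radians(-9.8);RB=np.array([[np.cos(Y),-np.sin(Y)],[np.sin(Y),np.cos(Y)]])
def gob(x,y,z,a=0): return go([*(O+RB@[x,y]),z],Y+a)
def whereb(): 
    s=env.state();return ((s["eef_pos"][:2]-O)@RB).round(1),s["eef_pos"][2].round(1)
E
python3 -c "
from h import *
print(gob(20,-145,130),whereb())"
```

```text
(array([ 36.7, 106.1, 126.1]), np.float64(0.4)) (array([-17.5, -39.2]), np.float64(256.2))
```

Emit:
{"name": "arm_command", "arguments": {
  "targets": [
    [15, 42, 20, 0.4, 0],
    [30, 84, 50, 0.4, 0],
    [37, 106, 90, 0.4, 0],
    [37, 106, 126, 0.4, 0],
    [37, 106, 126, 0.4, 0]
  ]
}}

```text
t: 2.2
eef_pos: [553.1, -29.3, 127.0]
tcp_rot: [3.141, 0.008, -0.177]
ft_force: [0.3, -1.3, -0.1]
opening: 0.006
grip_force: 0.0
```

Emit:
{"name": "arm_command", "arguments": {
  "targets": [
    [0, 0, 40, 0, 0],
    [0, 0, 60, 0, 0],
    [0, 0, 60, 0, 0]
  ]
}}

```text
t: 2.5
eef_pos: [555.0, -27.9, 70.3]
tcp_rot: [3.141, 0.003, -0.174]
ft_force: [0.2, 0.4, 0.6]
opening: 0.007
grip_force: 0.0
```

```bash
python3 -c "
from h import *
print(gob(20,-122,70),whereb(),env.state()['ft_force'])"
```

```text
(array([  0.7, -26.1,   0.3]), np.float64(-0.2)) (array([  19.2, -148.1]), np.float64(70.3)) [0.24114933 0.36044639 0.62468962]
```

Emit:
{"name": "arm_command", "arguments": {
  "targets": [
    [0, -10, 0, 0, 0],
    [0, -20, 0, 0, 0],
    [0, -28, 0, 0, 0],
    [0, -34, 0, 0, 0],
    [0, -40, 0, 0, 0]
  ]
}}

```text
t: 3.0
eef_pos: [563.0, 12.3, 71.4]
tcp_rot: [3.141, -0.001, -0.173]
ft_force: [-0.0, -2.0, 1.8]
opening: 0.008
grip_force: 0.8
```

Emit:
{"name": "arm_command", "arguments": {
  "targets": [
    [0, -6, 0, 0, 0],
    [0, -12, 0, 0, 0],
    [0, -18, 0, 0, 0],
    [0, -22, 0, 0, 0],
    [0, -26, 0, 0, 0]
  ]
}}

```text
t: 3.5
eef_pos: [567.2, 37.5, 70.7]
tcp_rot: [3.141, -0.0, -0.174]
ft_force: [0.7, -2.1, 0.7]
opening: 0.003
grip_force: 0.7
```

Emit:
{"name": "arm_command", "arguments": {
  "targets": [
    [0, -2, 0, 0, 0],
    [0, -4, 0, 0, 0],
    [0, -6, 0, 0, 0]
  ]
}}

```text
t: 3.8
eef_pos: [568.2, 43.1, 70.7]
tcp_rot: [3.142, -0.0, -0.174]
ft_force: [-0.6, -1.2, 1.2]
opening: 0.004
grip_force: 0.7
```

```bash
python3 -c "
from h import *
print(whereb(),env.state()['ft_force'])"
```

```text
(array([ 20.2, -75.8]), np.float64(70.7)) [-0.64632554 -1.23246244  1.18468357]
```

Emit:
{"name": "arm_command", "arguments": {
  "targets": [
    [0, -1, 0, 0, 0],
    [0, -2, 0, 0, 0],
    [0, -3, 0, 0, 0],
    [0, -3, 0, 0, 0]
  ]
}}

```text
t: 4.2
eef_pos: [568.7, 46.1, 70.7]
tcp_rot: [3.142, 0.0, -0.174]
ft_force: [0.5, -0.4, 0.8]
opening: 0.007
grip_force: 0.2
```

Emit:
{"name": "arm_command", "arguments": {
  "targets": [
    [0, -1, 0, 0, 0],
    [0, -2, 0, 0, 0],
    [0, -2, 0, 0, 0]
  ]
}}

```text
t: 4.5
eef_pos: [569.0, 48.1, 70.7]
tcp_rot: [3.142, 0.0, -0.174]
ft_force: [-0.1, -1.0, -0.1]
opening: 0.003
grip_force: 0.3
```

Emit:
{"name": "arm_command", "arguments": {
  "targets": [
    [0, -1, 0, 0, 0],
    [0, -2, 0, 0, 0],
    [0, -3, 0, 0, 0],
    [0, -3, 0, 0, 0]
  ]
}}

```text
t: 4.9
eef_pos: [569.5, 51.0, 70.7]
tcp_rot: [3.141, 0.0, -0.174]
ft_force: [0.7, -2.1, 0.3]
opening: 0.001
grip_force: 0.9
```

Emit:
{"name": "arm_command", "arguments": {
  "targets": [
    [0, -1, 0, 0, 0],
    [0, -2, 0, 0, 0],
    [0, -2, 0, 0, 0]
  ]
}}

```text
t: 5.2
eef_pos: [569.6, 51.3, 70.7]
tcp_rot: [3.139, 0.001, -0.174]
ft_force: [-1.9, -14.6, 1.9]
opening: 0.003
grip_force: 7.9
```

Emit:
{"name": "arm_command", "arguments": {
  "targets": [
    [0, 6, 0, 0, 0],
    [0, 20, 0, 0, 0],
    [0, 25, -30, 0, 0],
    [0, 25, -70, 0, 0],
    [0, 25, -70, 0, 0]
  ]
}}

```text
t: 5.7
eef_pos: [567.4, 27.6, 145.0]
tcp_rot: [-3.141, -0.007, -0.175]
ft_force: [0.3, -0.1, 0.3]
opening: 0.005
grip_force: 0.0
```

```bash
python3 -c "
from h import *
print(gob(-39.8,68.5,140,-.458),whereb(),env.state()['joints'].round(2))"
```

```text
(array([ -62.5, -159.6,    4.7]), np.float64(26.0)) (array([ 22.1, -91.3]), np.float64(145.0)) [-0.07  0.49  1.78  0.    0.86  1.68]
```

Emit:
{"name": "arm_command", "arguments": {
  "targets": [
    [-20, -45, 0, 7, 0],
    [-40, -90, 0, 14, 0],
    [-60, -130, 0, 20, 0],
    [-62, -160, 0, 26, 0],
    [-62, -160, 0, 26, 0]
  ]
}}

```text
t: 6.2
eef_pos: [531.8, 199.3, 140.3]
tcp_rot: [-3.141, 0.0, -0.628]
ft_force: [-0.6, -0.7, -0.1]
opening: 0.005
grip_force: 0.0
```

```bash
python3 - <<'E'
from h import *
import pickle
print(gob(-39.8,68.5,62,-.458),whereb())
c=cam("wrist");save(c,"w2.png",1.42);pickle.dump(c,open("w2.pkl","wb"))
E
```

```text
(array([ 3.7,  2. , 78.3]), np.float64(0.1)) (array([-42.2,  71.9]), np.float64(140.3))
```

View pics/w2.png

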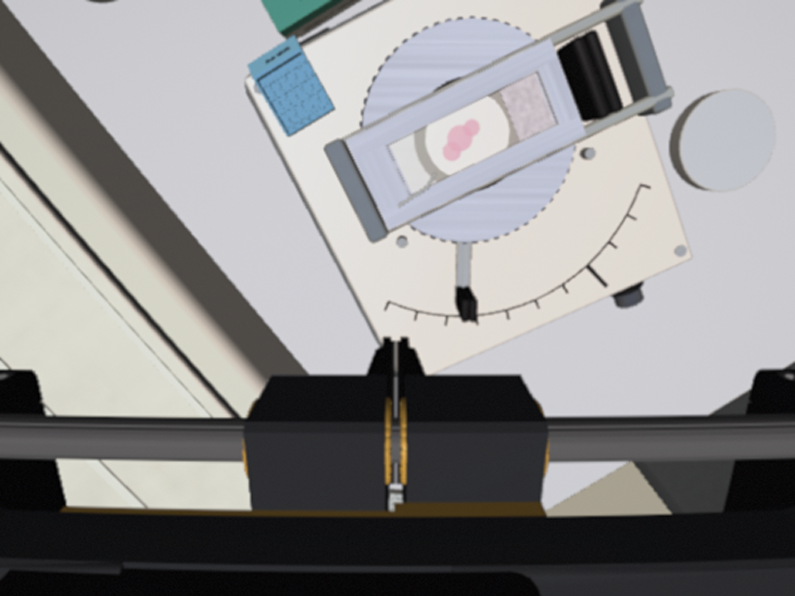

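The picture shows the carrier home against its end stop. The pointer is near the third mark, at about (470,320), with the fingers clear to its left and the long mark at (597,275).

Emit:
{"name": "arm_command", "arguments": {
  "targets": [
    [4, 2, 30, 0, 0],
    [4, 2, 60, 0, 0],
    [4, 2, 79, 0, 0],
    [4, 2, 79, 0, 0]
  ]
}}

```text
t: 6.65
eef_pos: [533.2, 190.9, 59.2]
tcp_rot: [3.138, 0.003, -0.628]
ft_force: [-0.2, -0.5, 0.8]
opening: 0.004
grip_force: 0.0
```

```bash
python3 - <<'E'
from h import *
print(whereb())
for a in np.arange(-.7,.25,.1): print(round(a,2),*gob(20-84*np.cos(a),-84*np.sin(a),61,a))
E
```

```text
(array([-39.5,  63.8]), np.float64(59.2))
-0.7 [-0.  10.8 -1.7] 13.9
-0.6 [-1.6 19.  -1.7] 8.2
-0.5 [-2.4 27.4 -1.7] 2.5
-0.4 [-2.4 35.8 -1.6] -3.2
-0.3 [-1.5 44.2 -1.6] -9.0
-0.2 [ 0.3 52.4 -1.6] -14.7
-0.1 [ 2.8 60.4 -1.6] -20.4
-0.0 [ 6.1 68.1 -1.5] -26.2
0.1 [10.2 75.4 -1.5] -31.9
0.2 [15.  82.3 -1.5] -37.6
```

Emit:
{"name": "arm_command", "arguments": {
  "targets": [
    [0, 11, -2, 0, 0],
    [-2, 19, -2, 0, 0],
    [-2, 27, -2, 0, 0],
    [-2, 36, -2, -3, 0],
    [-2, 44, -2, -9, 0]
  ]
}}

```text
t: 7.15
eef_pos: [507.2, 157.7, 64.8]
tcp_rot: [-3.14, -0.002, -0.468]
ft_force: [3.0, 1.4, 0.8]
opening: 0.006
grip_force: 1.1
```

```bash
python3 - <<'E'
from h import *
print(whereb())
for a in np.arange(-.3,.25,.1): print(round(a,2),*gob(20-84*np.cos(a),-84*np.sin(a),61,a))
E
```

```text
(array([-59.4,  26.6]), np.float64(64.8))
-0.3 [-0.3  2.   3.8] 0.2
-0.2 [ 0.1 10.4  3.8] -5.6
-0.1 [ 1.3 18.7  3.8] -11.3
0.0 [ 3.4 26.8  3.8] -17.0
0.1 [ 6.3 34.7  3.8] -22.8
0.2 [ 9.9 42.3  3.8] -28.5
```

Emit:
{"name": "arm_command", "arguments": {
  "targets": [
    [0, 6, 2, -3, 0],
    [0, 12, 3, -7, 0],
    [2, 20, 3, -12, 0],
    [3, 27, 3, -17, 0],
    [5, 31, 3, -20, 0]
  ]
}}

```text
t: 7.65
eef_pos: [497.1, 127.7, 61.7]
tcp_rot: [-3.141, -0.002, -0.118]
ft_force: [-0.7, 2.0, 1.4]
opening: 0.005
grip_force: 0.8
```

```bash
python3 - <<'E'
from h import *
import pickle
print(whereb())
for a in np.arange(.1,.35,.05): print(round(a,2),*gob(20-84*np.cos(a),-84*np.sin(a),61,a))
c=cam("wrist");save(c,"w3.png",2,(180,100,560,320));pickle.dump(c,open("w3.pkl","wb"))
E
```

```text
(array([-64.2,  -4.6]), np.float64(61.7))
0.1 [0.5 3.8 0.7] -2.7
0.15 [0.8 8.  0.7] -5.6
0.2 [ 1.3 12.2  0.7] -8.4
0.25 [ 2.  16.3  0.7] -11.3
0.3 [ 2.9 20.4  0.7] -14.2
```

View pics/w3.png

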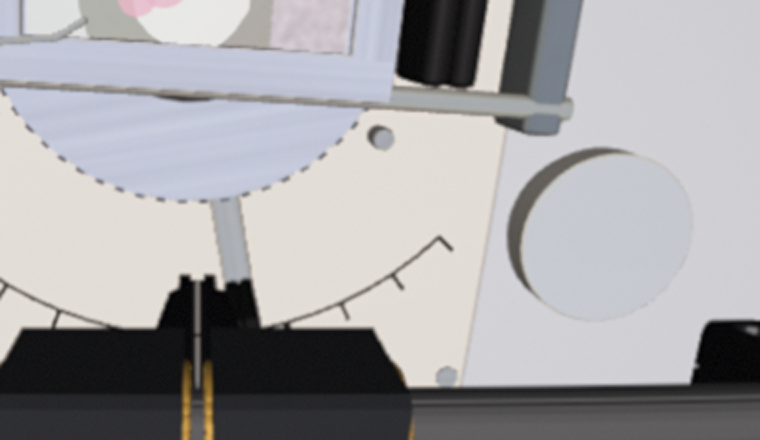

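The lever arm's centreline runs from (225,198) to (238,280) in the crop, and the fingertip lies against the left side of the paddle. The marks at the right are visible, but the long mark is hidden.

```bash
python3 - <<'E'
from h import *
import pickle
c=pickle.load(open("w3.pkl","rb"))
for u,v,z in [(225,198,50),(238,280,50),(440,238,40),(395,276,40),(342,303,40),(453,249,40)]:
    p=(at_z(c,180+u/2,100+v/2,z)[:2]-O)@RB;d=p-[20,0]
    print(p.round(1),np.hypot(*d).round(1),"value",(np.arctan2(-d[1],-d[0])+.873).round(3))
E
```

```text
[-32.9 -11.4] 54.1 value 1.085
[-56.2 -16.5] 77.9 value 1.086
[-44.1 -74.9] 98.6 value 1.736
[-56.4 -63.3] 99.2 value 1.565
[-65.6 -48.6] 98.5 value 1.389
[-47.2 -79.2] 103.9 value 1.74
```

Emit:
{"name": "arm_command", "arguments": {
  "targets": [
    [0, 3, 0, -2, 0],
    [0.5, 6, 0, -4, 0],
    [1, 9, 0, -6, 0],
    [1, 10.5, 0, -7, 0],
    [1, 10.5, 0, -7, 0]
  ]
}}

```text
t: 8.2
eef_pos: [496.9, 117.6, 61.2]
tcp_rot: [-3.142, -0.001, -0.0]
ft_force: [-0.5, -0.8, 0.8]
opening: 0.003
grip_force: 0.2
```

```bash
python3 - <<'E'
from h import *
import pickle
print(whereb())
c=cam("wrist");save(c,"w4.png",2,(180,100,560,320));pickle.dump(c,open("w4.pkl","wb"))
E
```

```text
(array([-62.7, -14.6]), np.float64(61.2))
```

View pics/w4.png

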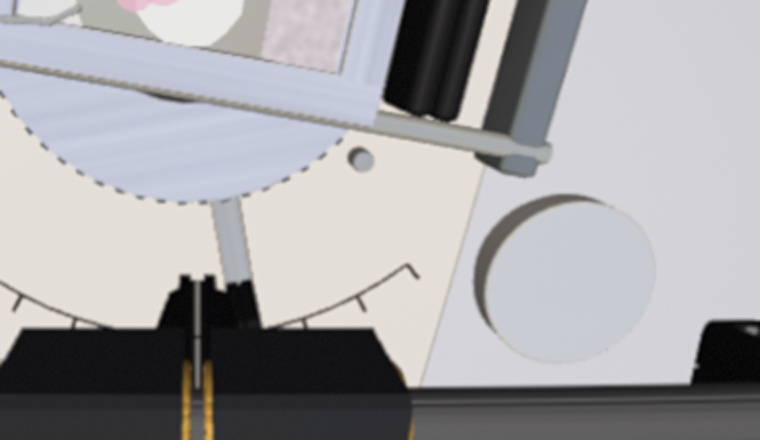

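The lever's centreline is at (225,200)–(238,280) in the crop, with the last marks at (408,265) and (359,297). I'll back off to the left, rise, and check from above.

```bash
python3 - <<'E'
from h import *
import pickle
c=pickle.load(open("w4.pkl","rb"))
for u,v,z in [(225,200,50),(238,280,50),(408,265,40),(359,297,40)]:
    p=(at_z(c,180+u/2,100+v/2,z)[:2]-O)@RB;d=p-[20,0]
    print(p.round(1),np.hypot(*d).round(1),"value",(np.arctan2(-d[1],-d[0])+.873).round(3))
E
```

```text
[-31.3 -18. ] 54.3 value 1.21
[-53.1 -25.6] 77.5 value 1.21
[-43.9 -74.9] 98.5 value 1.738
[-56.1 -63.1] 98.8 value 1.566
```

Emit:
{"name": "arm_command", "arguments": {
  "targets": [
    [0, -6, 0, 0, 0],
    [0, -20, 0, 0, 0],
    [0, -25, -40, 0, 0],
    [0, -25, -90, 0, 0],
    [0, -25, -130, 0, 0]
  ]
}}

```text
t: 8.75
eef_pos: [496.8, 144.1, 192.9]
tcp_rot: [-3.142, -0.001, 0.001]
ft_force: [0.3, 1.4, -0.8]
opening: 0.005
grip_force: 0.0
```

```bash
python3 - <<'E'
from h import *
import pickle
print(whereb())
c=cam("wrist");save(c,"w5.png",2,(150,80,530,300));pickle.dump(c,open("w5.pkl","wb"))
E
```

```text
(array([-67.3,  11.5]), np.float64(192.9))
```

View pics/w5.png

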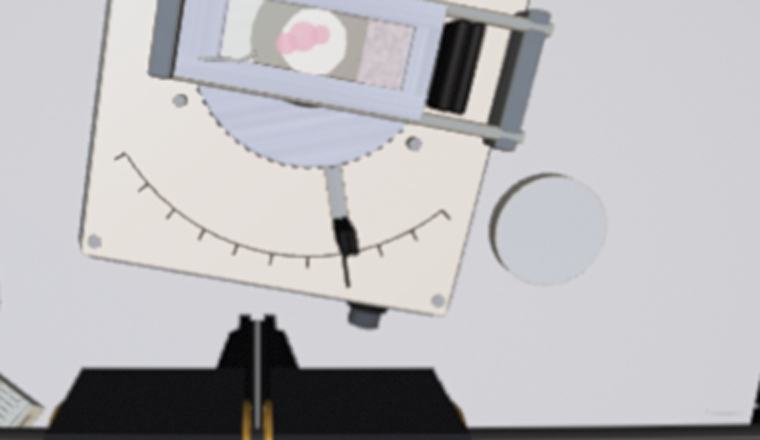

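The pointer lines up with the long mark at (346,270), measured at about 1.217 rad. The carrier is against its stop and the fingers are clear of everything.

```bash
python3 -c "
from h import *
print(env.job_done())"
```

```text
the job is handed in; nothing more can be done
None
```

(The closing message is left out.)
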